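Build up a keyed stacking tray box

TASK

Build up the wooden tray box: take the lid off the bottom tray, which is screwed to the table, and lay it the right way up on the grey felt pad. Then stack the deep tray on the bottom tray, the shallow tray on the deep one, and finally put the lid on top, each turned with its brass plate on the same end as the bottom tray's, so that every lug drops right into its notch and every part sits fully down. Do not knock or shift the jar, the small tin or the paint tube nearby.

Things in the scene. Friction and masses are not known exactly. Their poses are not given: they have to be found in the camera images.
- base_tray: Bottom tray: open wooden box 140 x 62 x 45 mm, walls 5 mm, fixed to the table; low steel flange 15 mm beyond each end. Origin: centre of underside, on the table. x runs along it from the front end (brass plate, roughly towards the robot, within 0.45 rad) to the back, y across, z up. Rim notches in the end walls, central, 10 mm deep: front 44 mm wide, back 32. At first the lid sits on it, same way round.
- deep_center (a point): Centre, 29 mm above the underside, of the loose deep tray, 140 x 62 x 58 mm, 0.22 kg, left or right of the bottom tray. Axes as base_tray's (yaw within 0.6 rad). Its bottom 8 mm is a plug fitting between the walls below (2 mm play a side, 1.5 mm lead-in) with end lugs: front 40 mm wide, back 28. Rim notches: 34, 22. Grasp outside across the 62 mm. Seated: this point 66 mm above the table.
- shallow_center (a point): Centre, 19 mm above the underside, of the loose shallow tray, 140 x 62 x 38 mm, 0.16 kg, on the other side of the bottom tray. Axes, grasp and plug as the deep tray's (bottom 8 mm, 2 mm play a side); lugs: front 30 mm wide, back 18. Rim notches: front 24, back 12. Seated on the deep tray on the bottom tray: this point 106 mm above the table.
- lid_handle (a point): Middle of the lid's handle, a rib 70 (x) x 16 (y) x 26 mm (z); pinch it across y. Its top is 13 mm above this point, the lid's 140 x 62 x 8 mm plate 13 to 21 mm below, then the 8 mm plug (2 mm play a side; lugs: front 20 mm wide, back 8) to 29 mm below. Axes as base_tray's. 0.15 kg. This point's height over the table: 66 mm at first on the bottom tray, 32 lying on the pad, 146 on the full stack.
- pad: Grey felt pad 180 (x) x 120 (y) x 3 mm, fixed flat on the table beyond the trays, with room for the lid. Origin: centre of its underside, on the table; x along its length.
- jar: Square glass jar with a black lid, 79 x 79 x 114 mm, loose; leave it alone. Origin: centre of its underside.
- dipper: Small round metal tin, 60 mm across and 33 mm high, loose, beyond the bottom tray; leave it alone. Origin: centre of its underside.
- tube_b: Paint tube lying flat, 46 x 150 x 28 mm, loose, beyond the bottom tray; leave it alone. Origin: centre of its underside, y along its length.
Not all that is in view belongs to the job. Leave any green look-alike of the part that bears lid_handle alone.

How it is judged (in metres and radians):
On the way, in this order (a step that is already met when the one before it is completed fails the run):
1. the lid is laid flat on the felt pad, right way up, and released (z of lid_handle in the frame of pad between 0.028 and 0.036 m and horizontal distance between lid_handle and pad below 0.06 m and angle between lid_handle's own z axis and vertical below 0.08 rad and contact force between the fingers and lid below 0.3 N and linear speed of lid below 0.02 m/s), for 0.2 s.
2. the deep tray is fully seated on the bottom tray, brass plate at the same end, and released (z of deep_center in the frame of base_tray between 0.063 and 0.069 m and horizontal distance between deep_center and base_tray below 0.006 m and angle between the x axis of deep_center and the x axis of base_tray, either way round below 0.08 rad and angle between deep_center's own z axis and vertical below 0.05 rad and contact force between the fingers and deep_tray below 0.3 N and linear speed of deep_tray below 0.02 m/s), for 0.2 s.
3. the shallow tray is fully seated on the deep tray, and released (all of step 2 and z of shallow_center in the frame of base_tray between 0.103 and 0.109 m and horizontal distance between shallow_center and deep_center below 0.006 m and angle between the x axis of shallow_center and the x axis of deep_center, either way round below 0.08 rad and angle between shallow_center's own z axis and vertical below 0.05 rad and contact force between the fingers and shallow_tray below 0.3 N and linear speed of shallow_tray below 0.02 m/s), for 0.2 s.
4. the lid is fully seated on the shallow tray, and released (all of step 3 and z of lid_handle in the frame of base_tray between 0.143 and 0.149 m and horizontal distance between lid_handle and shallow_center below 0.006 m and angle between the x axis of lid_handle and the x axis of shallow_center, either way round below 0.08 rad and angle between lid_handle's own z axis and vertical below 0.05 rad and contact force between the fingers and lid below 0.3 N and linear speed of lid below 0.02 m/s), for 0.2 s.
At the end, for the whole second after the job is handed in: The deep tray, the shallow tray and the lid stand in this order on the bottom tray, each fully seated with its lugs in the notches (height within 3 mm, horizontally within 6 mm and in yaw within 0.08 rad of the part below, tilt under 0.05 rad), released and at rest (all of step 4); the robot touches nothing.
It fails at once if the jar is shifted by more than 30 mm or tipped (distance of jar from where it was at the start of the episode above 0.03 m or angle between jar's own z axis and vertical above 0.3 rad).
It fails at once if the small tin is shifted by more than 30 mm (distance of dipper from where it was at the start of the episode above 0.03 m).
It fails at once if the paint tube is shifted by more than 30 mm (distance of tube_b from where it was at the start of the episode above 0.03 m).
It also fails if it takes over 72 s, if anything falls off the work surface, if the arm or the gripper's body presses on something with over 40 N, if the wrist force passes 120 N, or if a joint passes its speed limit or range.

ROBOT

A 7-joint arm with a two-finger parallel gripper is mounted at the origin on a cart in front of the work surface, level with it; the furniture and walls round the work are solid. World frame = base frame: x ahead of the robot, y to its left, z up, the work surface at z = 0. Lengths are in mm, angles in rad, forces in N, time in s.
With the tool pointing down it reaches from about 400 to 875 mm from the base axis. Payload 4.4 kg.
Tool frame: the origin (TCP) lies on the centre line of the jaws, within the pads' length; the fingertips stand 11 mm ahead of it and the grasp point (between the pads) lies 8 mm behind it (ctrl.tips_ahead is the distance from the TCP to the fingertips, in mm); z points along the fingers, y is the line along which they close (so a half turn about z gives the same grasp; the last joint's range is limited). The gripper opens to 85 mm and grips with 20 to 120 N. Pads are 22 mm wide; open, the fingers measure 114 mm over their backs; the gripper's body (76 mm by 85 mm) begins 54 mm behind the grasp point. The pads swing forward as they close: fully open they stand 13 mm farther back than shut.
Start: joints at [1.179, 0.628, 0.038, 1.517, -0.027, 0.996, -0.02], TCP at [208.071, -615.812, 242.313] pointing down, gripper open.
Joint ranges: [-3.06, 3.06], [-0.37, 2.12], [-1.25, 1.32], [0.18, 2.47], [-1.1, 4.24], [0.23, 1.98], [-2.94, 2.94]. Speed limits (rad/s): [2.57, 2.57, 3.14, 3.14, 3.14, 3.14, 3.14].

INTERFACE

Orientations are given as [roll, pitch, yaw] about the fixed x, y, z axes, in that order (R = Rz(yaw) Ry(pitch) Rx(roll)).
In Python, from cell import ctrl, eyes, job gives the robot as it stands. The module is installed in compiled form; this text tells all that it offers.
- The arm moves only by the tool carry_out, never from a script. Its argument "moves" is a list of rows, each an object of numbers: "tx", "ty", "tz": the shift along the tool's x, y, z as a fraction of full scale; "twist": the turn about the tool's z as a fraction of full scale; "fingers": the opening, from 0 (shut) to 1 (fully open). In form: [{"tx": .., "ty": .., "tz": .., "twist": .., "fingers": ..}, ...]. A call has 1 to 12 rows; each row shifts and turns the commanded pose from where the row before left it, along the tool's axes as they then stand; what a row does not reach is not made up. Full scale, the value 1, is 0.3 m for a shift and pi rad for a turn. A row lasts 1/8 s, in which the tool goes at most 62.5 mm and 10.7 degrees, less where a joint would pass 70% of its speed; a pose out of reach is approached as far as the arm can. A call with a number of a shift or a turn outside -1 to 1 is refused whole. A call with a gripper value outside its range is refused whole. The fingers move at their own pace and stop on an object; the grip force is fixed at half the most. Time passes only in rows, so rows that do not move let the fingers close. It gives the time, the measured TCP pose, the force, the opening and the grip force at its end, in the units of the state.
- ctrl.read_state(): the state, without advancing time (a new reading comes with each control period).
- eyes.get_image(name): name is "scene" or "top"; returns a dict with "color" (420x560x3 uint8, blue, green, red), "fovy" (degrees; the focal length in pixels is half the picture's height over the tangent of half this angle, whatever the lens; pixels are square), "cx", "cy" (the principal point, pixels), "k1" (the pictures are not rectified: a ray, as slopes to the right and down, at radius r is drawn at 1 + k1 r^2 times it, then the intrinsics apply), "world_from_camera" (4x4, takes a point from camera to world coordinates). Camera axes: x right, y up, looking along -z (the intrinsics and any distortion apply to the point x, -y, -z); pixel columns grow to the right and rows downward; lengths in mm; the calibration is good to about 2 mm. A picture is of the moment at which its call begins. There is no depth.
- job.finish_job(): hands the job in; it is judged then, once.
The state is a dict: "clock": time; "qpos": joint angles; "qd": joint speeds; "tau": joint torques, N m; "eef_pos": TCP position; "tool_rot": TCP orientation; "force": force on the tool from outside, world axes, zero at the start; "torque": the same for the moment, N m; "width": finger opening in mm; "gripper_force": force on a finger pad.
Only numpy, scipy, OpenCV 4.12 (cv2) and the standard library are available. Lean on these libraries where they do the work, as an engineer would, in place of code of your own. Each camera call takes 0.05 s, during which the arm holds its last target. There are 200 camera calls.

## Working session

There is one attempt and no reset: what is moved stays moved. The work goes in short steps, Python scripts to look and compute and a tool call to move; the robot and the scene stay as the last step left them, time stands still between calls to the robot, and variables do not carry over. Pictures are saved under pics/ and viewed, at most 10 in all, crops included, and the job is handed in when it is done.

Besides the shell and the picture viewer there is one more tool, called after "Emit:" by a JSON object that holds its "method" and its "body", one argument or row to a line. carry_out: Moves the arm, as the interface text tells. Its arguments: {"type":"object","properties":{"moves":{"type":"array","items":{"type":"object","properties":{"tx":{"type":"number","minimum":-1,"maximum":1},"ty":{"type":"number","minimum":-1,"maximum":1},"tz":{"type":"number","minimum":-1,"maximum":1},"twist":{"type":"number","minimum":-1,"maximum":1},"fingers":{"type":"number"}}}}},"required":["moves"]}

```bash
mkdir -p pics
cat > h.py <<'E'
import numpy as np, cv2
from cell import ctrl, eyes, job
def cam(n): return eyes.get_image(n)
def K(im):
    H=im["color"].shape[0]; f=H/2/np.tan(np.radians(im["fovy"])/2); return f
def ray(im,u,v):
    f=K(im); xd=np.array([(u-im["cx"])/f,(v-im["cy"])/f]); x=xd.copy()
    for _ in range(20): x=xd/(1+im["k1"]*(x@x))
    T=np.array(im["world_from_camera"]); d=T[:3,:3]@np.array([x[0],-x[1],-1]); return T[:3,3],d
def at(im,u,v,z):
    o,d=ray(im,u,v); return o+d*(z-o[2])/d[2]
def proj(im,p):
    T=np.array(im["world_from_camera"]); c=T[:3,:3].T@(np.array(p,float)-T[:3,3]); x=np.array([c[0],-c[1]])/-c[2]
    x=x*(1+im["k1"]*(x@x)); return K(im)*x+[im["cx"],im["cy"]]
E
python3 - <<'E'
from h import *
for n in("scene","top"):
    im=cam(n); cv2.imwrite(f"pics/{n}0.png",cv2.resize(im["color"],(800,600)))
    print(n,im["fovy"],im["cx"],im["cy"],im["k1"],np.round(im["world_from_camera"],3).tolist())
s=ctrl.read_state(); print(s["eef_pos"],s["tool_rot"],s["width"],ctrl.tips_ahead,s["clock"])
E
```

```text
scene 51.59009499375562 284.55541903515035 215.52044883433192 -0.06834919953536214 [[-0.859, 0.326, -0.395, 98.949], [-0.512, -0.523, 0.682, 661.555], [0.016, 0.787, 0.616, 654.81], [0.0, 0.0, 0.0, 1.0]]
top 53.685001275250464 277.590500876166 208.07359769601783 -0.03407837688023002 [[0.022, 0.995, -0.102, 401.949], [-1.0, 0.02, -0.022, -4.476], [-0.02, 0.103, 0.995, 1009.608], [0.0, 0.0, 0.0, 1.0]]
[ 207.90393267 -615.27244225  241.48564815] [-3.13986346e+00  7.40823645e-06  3.25765596e-01] 85.51162659673194 11.0 0.1
```

View pics/top0.png

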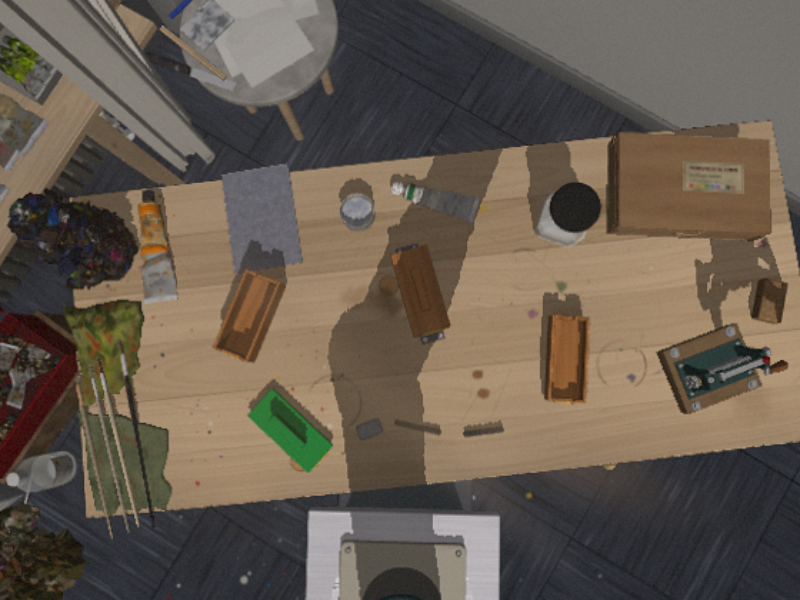

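View pics/scene0.png

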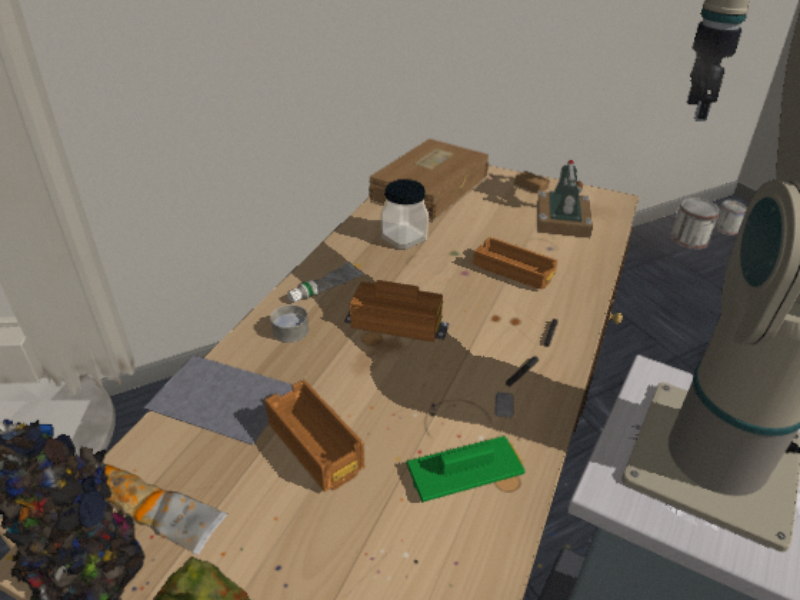

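The top picture shows the brown lid on the base at (420,292), the deep tray on the left at (250,315), the shallow tray on the right at (567,358), and the pad at (262,217). Two things could be the lid: the brown one at (420,292) and the green one at (290,428). The brown one on the bottom tray, with the flange, fits the description, and the green one is the look-alike. I'll enlarge these to confirm.

Run:
```python
from h import *
c=cam("top")["color"]
t=lambda x,y:cv2.resize(c[y:y+75,x:x+100],(400,300),interpolation=cv2.INTER_CUBIC)
o=[(245,168),(130,180),(347,215),(135,110)]
a=[t(*p) for p in o]
cv2.imwrite("pics/crop1.png",np.vstack([np.hstack(a[:2]),np.hstack(a[2:])]))
```

```text
(no output)
```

View pics/crop1.png

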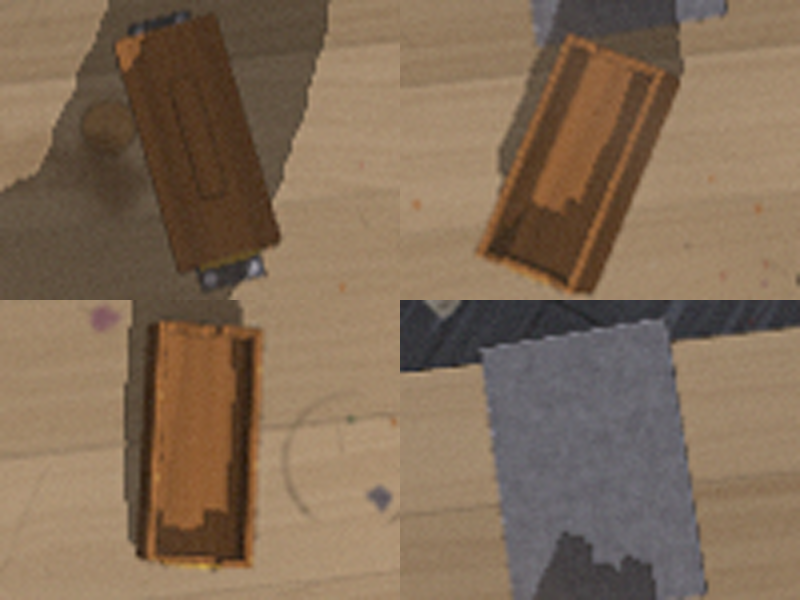

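The crop confirms that the brown part with the flange and brass at the bottom is the lid on the base. All three brass plates face the robot (downward in the picture). Next I fit the poses from the rim corners.

```bash
cat >> h.py <<'E'
from scipy.optimize import least_squares
def fit(im,px,L,W,z):  # corners BL,BR,FR,FL
    m=np.array([[L/2,W/2],[L/2,-W/2],[-L/2,-W/2],[-L/2,W/2]])
    def P(p):
        c,s=np.cos(p[2]),np.sin(p[2]); q=m@np.array([[c,s],[-s,c]])+p[:2]
        return np.array([proj(im,[*a,z]) for a in q])
    w=np.mean([at(im,*p,z) for p in px],0); r=least_squares(lambda p:(P(p)-px).ravel(),[w[0],w[1],0],x_scale=[10,10,.1])
    return r.x,np.abs(r.fun).max()
E
python3 - <<'E'
from h import *
im=cam("top")
D={"lid":((245,168),[(115,40),(213,14),(280,243),(180,272)],140,62,53),
"deep":((130,180),[(170,36),(265,72),(177,288),(77,250)],140,62,58),
"shal":((347,215),[(159,22),(263,27),(252,267),(148,260)],140,62,38),
"pad":((135,110),[(84,49),(265,20),(306,295),(124,326)],180,120,3)}
for k,(o,p,L,W,z) in D.items():
    px=np.array(o)+(np.array(p,float)+.5)/4-.5
    x,e=fit(im,px,L,W,z); q=[at(im,*a,z)[:2] for a in px]
    print(k,np.round(x,3),"res px",round(e,2),[round(float(np.linalg.norm(q[i]-q[i-1])),1) for i in range(4)])
o=(at(im,530/1.4286,215/1.4286,60),at(im,357/1.4286,208/1.4286,33),at(im,445/1.4286,200/1.4286,20))
print(np.round(o,0))
E
```

```text
lid [ 5.1306e+02 -2.0646e+01  2.9400e-01] res px 0.52 [140.5, 59.3, 139.2, 60.0]
deep [ 4.67785e+02  2.58953e+02 -3.53000e-01] res px 1.49 [134.6, 60.2, 134.0, 62.7]
shal [ 4.08554e+02 -2.64977e+02 -5.00000e-02] res px 0.6 [138.1, 60.9, 139.2, 60.1]
pad [6.40394e+02 2.56012e+02 1.88000e-01] res px 1.2 [179.0, 115.8, 177.5, 114.2]
[[ 639. -198.   60.]
 [ 652.   87.   33.]
 [ 672.  -62.   20.]]
```

```bash
cat >> h.py <<'E'
from scipy.spatial.transform import Rotation as Ro
def plan(x,y,z,yaw):
    s=ctrl.read_state(); R=Ro.from_euler("xyz",s["tool_rot"]).as_matrix(); d=np.array([x,y,z])-s["eef_pos"]
    dy=(s["tool_rot"][2]-yaw+np.pi/2)%np.pi-np.pi/2
    t=R.T@d/300; print("t",s["clock"],"pos",np.round(s["eef_pos"],1),"rpy",np.round(s["tool_rot"],4),"w",round(s["width"],1),"F",np.round(s["force"],1))
    print("total tx,ty,tz",np.round(t,4),"rows",np.abs(np.linalg.norm(d))/50,"twist",round(dy/np.pi,4))
E
python3 -c "
from h import *
plan(513,-20.6,170,.294)"
```

```text
t 0.2 pos [ 208.  -615.5  241.8] rpy [-3.1405  0.      0.3258] w 85.5 F [-0.8 -0.1  1.3]
total tx,ty,tz [ 1.598  -1.5529  0.2409] rows 13.447419787565803 twist 0.0101
```

Emit:
{"method": "carry_out", "body": {
  "moves": [
    {"tx": 0.1, "ty": -0.097, "tz": 0, "fingers": 1},
    {"tx": 0.1, "ty": -0.097, "tz": 0},
    {"tx": 0.1, "ty": -0.097, "tz": 0},
    {"tx": 0.1, "ty": -0.097, "tz": 0},
    {"tx": 0.1, "ty": -0.097, "tz": 0},
    {"tx": 0.1, "ty": -0.097, "tz": 0},
    {"tx": 0.1, "ty": -0.097, "tz": 0},
    {"tx": 0.1, "ty": -0.097, "tz": 0},
    {"tx": 0.1, "ty": -0.097, "tz": 0},
    {"tx": 0.1, "ty": -0.097, "tz": 0},
    {"tx": 0.1, "ty": -0.097, "tz": 0},
    {"tx": 0.1, "ty": -0.097, "tz": 0}
  ]
}}

```text
validation failed for argument at $.mo...
```

```bash
python3 -c "
from h import *
plan(513,-20.6,130,.294)"
```

```text
t 0.2 pos [ 208.  -615.5  241.8] rpy [-3.1405  0.      0.3258] w 85.5 F [-0.8 -0.1  1.3]
total tx,ty,tz [ 1.598  -1.5528  0.3742] rows 13.556152678491383 twist 0.0101
```

Emit:
{"method": "carry_out", "body": {
  "moves": [
    {"tx": 0.1, "ty": -0.097, "tz": 0, "twist": 0, "fingers": 1},
    {"tx": 0.1, "ty": -0.097, "tz": 0, "twist": 0, "fingers": 1},
    {"tx": 0.1, "ty": -0.097, "tz": 0, "twist": 0, "fingers": 1},
    {"tx": 0.1, "ty": -0.097, "tz": 0, "twist": 0, "fingers": 1},
    {"tx": 0.1, "ty": -0.097, "tz": 0, "twist": 0, "fingers": 1},
    {"tx": 0.1, "ty": -0.097, "tz": 0, "twist": 0, "fingers": 1},
    {"tx": 0.1, "ty": -0.097, "tz": 0, "twist": 0, "fingers": 1},
    {"tx": 0.1, "ty": -0.097, "tz": 0, "twist": 0, "fingers": 1},
    {"tx": 0.1, "ty": -0.097, "tz": 0, "twist": 0, "fingers": 1},
    {"tx": 0.1, "ty": -0.097, "tz": 0, "twist": 0, "fingers": 1},
    {"tx": 0.1, "ty": -0.097, "tz": 0, "twist": 0, "fingers": 1},
    {"tx": 0.1, "ty": -0.097, "tz": 0, "twist": 0, "fingers": 1}
  ]
}}

```text
clock: 1.7
eef_pos: [437.9, -168.5, 242.4]
tool_rot: [3.141, -0.0, 0.326]
force: [1.2, 0.1, -0.5]
width: 85.7
gripper_force: 0.0
```

```bash
python3 -c "
from h import *
plan(513,-20.6,130,.294)"
```

```text
t 1.7 pos [ 437.9 -168.5  242.4] rpy [ 3.1414e+00 -2.0000e-04  3.2570e-01] w 85.7 F [ 1.2  0.1 -0.5]
total tx,ty,tz [ 0.3949 -0.3872  0.3746] rows 4.007918584463154 twist 0.0101
```

Emit:
{"method": "carry_out", "body": {
  "moves": [
    {"tx": 0.1, "ty": -0.097, "tz": 0.09, "twist": 0, "fingers": 1},
    {"tx": 0.1, "ty": -0.097, "tz": 0.09, "twist": 0, "fingers": 1},
    {"tx": 0.1, "ty": -0.097, "tz": 0.09, "twist": 0, "fingers": 1},
    {"tx": 0.097, "ty": -0.097, "tz": 0.09, "twist": 0, "fingers": 1},
    {"tx": 0, "ty": 0, "tz": 0, "twist": 0.01, "fingers": 1},
    {"tx": 0, "ty": 0, "tz": 0, "twist": 0, "fingers": 1},
    {"tx": 0, "ty": 0, "tz": 0, "twist": 0, "fingers": 1}
  ]
}}

```text
clock: 2.58
eef_pos: [512.9, -22.9, 135.0]
tool_rot: [3.141, -0.001, 0.292]
force: [-0.8, -0.4, 0.1]
width: 85.7
gripper_force: 0.0
```

```bash
python3 -c "
from h import *
plan(513,-20.6,70,.294)
im=cam('scene');p=np.round(proj(im,[513,-20,70])).astype(int);print(p)
c=im['color'][max(p[1]-70,0):p[1]+70,p[0]-93:p[0]+93];cv2.imwrite('pics/c2.png',cv2.resize(c,(744,560),interpolation=cv2.INTER_CUBIC))"
```

```text
t 2.575 pos [512.9 -22.9 135. ] rpy [ 3.1406e+00 -7.0000e-04  2.9240e-01] w 85.7 F [-0.8 -0.4  0.1]
total tx,ty,tz [ 0.0022 -0.0074  0.2167] rows 1.3012175553976417 twist -0.0005
[278 202]
```

View pics/c2.png

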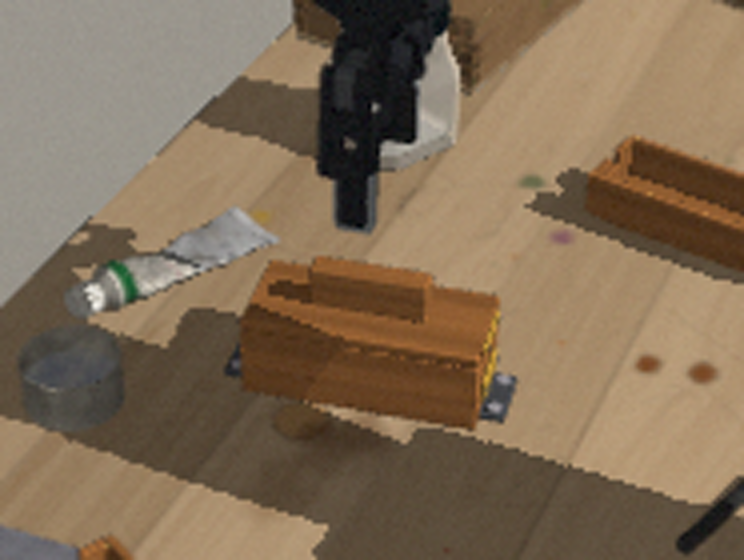

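The crop shows the open gripper above the handle rib (centre about (372,285)), with its jaws across the rib and nothing in the way. I'll go down and grip.

Emit:
{"method": "carry_out", "body": {
  "moves": [
    {"tx": 0.002, "ty": -0.007, "tz": 0.07, "twist": 0, "fingers": 1},
    {"tx": 0, "ty": 0, "tz": 0.08, "twist": 0, "fingers": 1},
    {"tx": 0, "ty": 0, "tz": 0.067, "twist": 0, "fingers": 1},
    {"tx": 0, "ty": 0, "tz": 0, "twist": 0, "fingers": 1},
    {"tx": 0, "ty": 0, "tz": 0, "twist": 0, "fingers": 0},
    {"tx": 0, "ty": 0, "tz": 0, "twist": 0, "fingers": 0},
    {"tx": 0, "ty": 0, "tz": 0, "twist": 0, "fingers": 0},
    {"tx": 0, "ty": 0, "tz": 0, "twist": 0, "fingers": 0},
    {"tx": 0, "ty": 0, "tz": 0, "twist": 0, "fingers": 0},
    {"tx": 0, "ty": 0, "tz": 0, "twist": 0, "fingers": 0}
  ]
}}

```text
clock: 3.88
eef_pos: [513.3, -19.2, 69.9]
tool_rot: [3.141, -0.001, 0.294]
force: [-1.0, 0.1, 6.1]
width: 14.5
gripper_force: 59.2
```

Emit:
{"method": "carry_out", "body": {
  "moves": [
    {"tx": 0, "ty": 0, "tz": -0.04, "twist": 0, "fingers": 0},
    {"tx": 0, "ty": 0, "tz": -0.06, "twist": 0, "fingers": 0},
    {"tx": 0, "ty": 0, "tz": -0.1, "twist": 0, "fingers": 0},
    {"tx": 0, "ty": 0, "tz": -0.1, "twist": 0, "fingers": 0},
    {"tx": 0.084, "ty": -0.094, "tz": 0, "twist": 0, "fingers": 0},
    {"tx": 0.084, "ty": -0.094, "tz": 0, "twist": 0, "fingers": 0},
    {"tx": 0.084, "ty": -0.094, "tz": 0, "twist": 0, "fingers": 0},
    {"tx": 0.084, "ty": -0.094, "tz": 0, "twist": 0, "fingers": 0},
    {"tx": 0.084, "ty": -0.094, "tz": 0, "twist": 0, "fingers": 0},
    {"tx": 0.084, "ty": -0.094, "tz": 0, "twist": 0, "fingers": 0},
    {"tx": 0.084, "ty": -0.094, "tz": 0, "twist": 0, "fingers": 0},
    {"tx": 0.084, "ty": -0.097, "tz": 0, "twist": 0, "fingers": 0}
  ]
}}

```text
clock: 5.38
eef_pos: [640.2, 257.0, 159.5]
tool_rot: [3.141, 0.001, 0.294]
force: [0.7, -0.1, -2.1]
width: 14.4
gripper_force: 58.7
```

```bash
python3 -c "
from h import *
plan(640,256,37,.294)"
```

```text
t 5.375 pos [640.2 257.  159.5] rpy [3.1414e+00 6.0000e-04 2.9430e-01] w 14.4 F [ 0.7 -0.1 -2.1]
total tx,ty,tz [-0.0012  0.0028  0.4085] rows 2.4510243965869227 twist 0.0001
```

Emit:
{"method": "carry_out", "body": {
  "moves": [
    {"tx": 0, "ty": 0, "tz": 0.12, "twist": 0, "fingers": 0},
    {"tx": 0, "ty": 0, "tz": 0.14, "twist": 0, "fingers": 0},
    {"tx": 0, "ty": 0, "tz": 0.1, "twist": 0, "fingers": 0},
    {"tx": 0, "ty": 0, "tz": 0.03, "twist": 0, "fingers": 0},
    {"tx": 0, "ty": 0, "tz": 0.015, "twist": 0, "fingers": 0},
    {"tx": 0, "ty": 0, "tz": 0.005, "twist": 0, "fingers": 0},
    {"tx": 0, "ty": 0, "tz": 0, "twist": 0, "fingers": 0}
  ]
}}

```text
clock: 6.25
eef_pos: [640.9, 256.3, 37.4]
tool_rot: [-3.141, -0.002, 0.294]
force: [-0.5, 0.2, -1.0]
width: 14.8
gripper_force: 58.6
```

Emit:
{"method": "carry_out", "body": {
  "moves": [
    {"tx": 0, "ty": 0, "tz": 0.004, "twist": 0, "fingers": 0},
    {"tx": 0, "ty": 0, "tz": 0, "twist": 0, "fingers": 0},
    {"tx": 0, "ty": 0, "tz": 0, "twist": 0, "fingers": 1},
    {"tx": 0, "ty": 0, "tz": 0, "twist": 0, "fingers": 1},
    {"tx": 0, "ty": 0, "tz": 0, "twist": 0, "fingers": 1},
    {"tx": 0, "ty": 0, "tz": 0, "twist": 0, "fingers": 1},
    {"tx": 0, "ty": 0, "tz": -0.1, "twist": 0, "fingers": 1},
    {"tx": 0, "ty": 0, "tz": -0.18, "twist": 0, "fingers": 1},
    {"tx": 0, "ty": 0, "tz": -0.18, "twist": 0, "fingers": 1},
    {"tx": -0.1, "ty": -0.1, "tz": -0.1, "twist": 0, "fingers": 1},
    {"tx": -0.1, "ty": -0.1, "tz": 0, "twist": 0, "fingers": 1},
    {"tx": 0, "ty": 0, "tz": 0, "twist": 0, "fingers": 1}
  ]
}}

```text
clock: 7.75
eef_pos: [561.8, 299.5, 203.8]
tool_rot: [-3.139, 0.001, 0.3]
force: [-0.0, -0.3, -1.0]
width: 85.1
gripper_force: 0.0
```

Run:
```python
from h import *
im=cam("top");c=im["color"]
t=lambda x,y:cv2.resize(c[y:y+75,x:x+100],(400,300),interpolation=cv2.INTER_CUBIC)
o=[(245,168),(130,180),(347,215),(135,110)]
a=[t(*p) for p in o]
cv2.imwrite("pics/crop3.png",np.vstack([np.hstack(a[:2]),np.hstack(a[2:])]))
plan(470,259,120,-.353)
```

```text
t 7.8 pos [564.  297.5 203.5] rpy [-3.1408  0.      0.2975] w 85.7 F [ 1.  -0.8  0.3]
total tx,ty,tz [-0.3371  0.0312  0.2782] rows 2.6291103440111967 twist 0.2071
```

View pics/crop3.png

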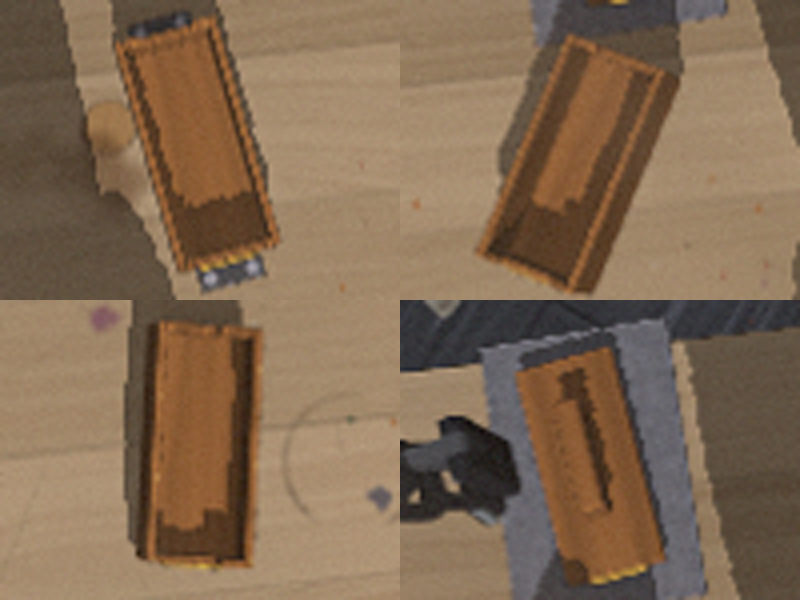

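The lid lies on the pad (tile centre about (590,465)) and the gripper is clear of it. My reading of the deep tray gave a length of 134 mm, which is short, so I check all three fits with a wireframe overlay in both cameras.

```bash
cat >> h.py <<'E'
def box(p,L,W,H):
    c,s=np.cos(p[2]),np.sin(p[2]); out=[]
    for z in (H,):
        for a,b in ((1,1),(1,-1),(-1,-1),(-1,1)):
            x,y=a*L/2,b*W/2; out.append([p[0]+c*x-s*y,p[1]+s*x+c*y,z])
    return np.array(out)
def tile(im,p,H,w=66,h=74,k=4,L=140,W=62):
    q=np.array([proj(im,a) for a in box(p,L,W,H)]); o=np.round(q.mean(0)-[w/2,h/2]).astype(int)
    t=cv2.resize(im["color"][o[1]:o[1]+h,o[0]:o[0]+w],(w*k,h*k),interpolation=cv2.INTER_CUBIC)
    r=np.round((q-o+.5)*k-.5).astype(int); cv2.polylines(t,[r.reshape(-1,1,2)],True,(255,255,0),1); print("tile origin",o); return t
E
python3 - <<'E'
from h import *
a=cam("top"); b=cam("scene")
D={"base":((245,168),[(117,40),(213,17),(278,241),(181,270)],140,62,45),
"deep":((130,180),[(169,35),(267,73),(177,290),(77,250)],140,62,58),
"shal":((347,215),[(159,22),(263,26),(252,267),(148,262)],140,62,38)}
R=[[],[]]
for k,(o,p,L,W,z) in D.items():
    px=np.array(o)+(np.array(p,float)+.5)/4-.5
    x,e=fit(a,px,L,W,z); print(k,np.round(x,3),round(e,2))
    R[0].append(tile(a,x,z)); R[1].append(tile(b,x,z))
cv2.imwrite("pics/c4.png",np.vstack([np.hstack(r) for r in R]))
E
```

```text
base [ 5.14141e+02 -2.09260e+01  2.92000e-01] 0.89
tile origin [261 166]
tile origin [245 174]
deep [ 4.67490e+02  2.58789e+02 -3.56000e-01] 1.11
tile origin [140 183]
tile origin [187 256]
shal [ 4.08403e+02 -2.64974e+02 -4.70000e-02] 0.55
tile origin [365 214]
tile origin [328 141]
```

View pics/c4.png

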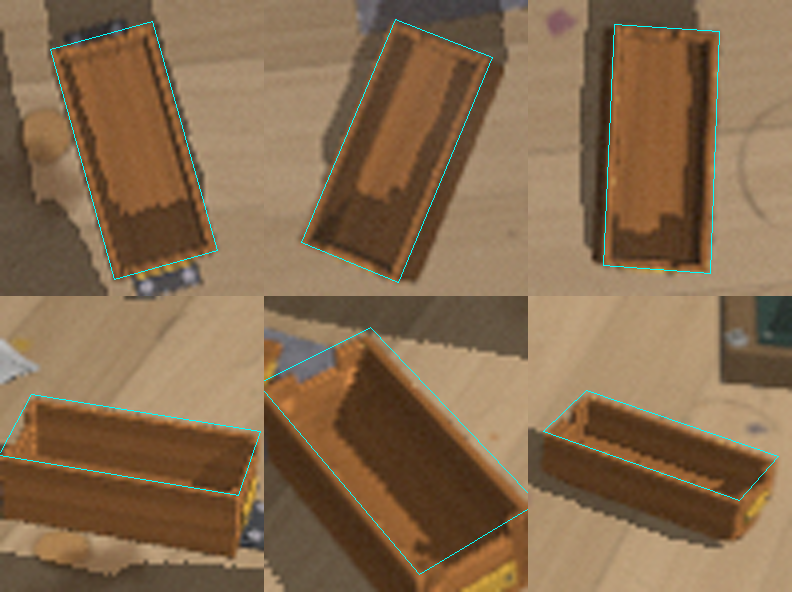

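Emit:
{"method": "carry_out", "body": {
  "moves": [
    {"tx": -0.08, "ty": 0.008, "tz": 0, "twist": 0, "fingers": 1},
    {"tx": -0.09, "ty": 0.008, "tz": 0, "twist": 0, "fingers": 1},
    {"tx": -0.09, "ty": 0.008, "tz": 0, "twist": 0, "fingers": 1},
    {"tx": -0.085, "ty": 0.008, "tz": 0, "twist": 0, "fingers": 1},
    {"tx": 0, "ty": 0, "tz": 0.06, "twist": 0.04, "fingers": 1},
    {"tx": 0, "ty": 0, "tz": 0.05, "twist": 0.042, "fingers": 1},
    {"tx": 0, "ty": 0, "tz": 0.05, "twist": 0.042, "fingers": 1},
    {"tx": 0, "ty": 0, "tz": 0.05, "twist": 0.042, "fingers": 1},
    {"tx": 0, "ty": 0, "tz": 0, "twist": 0.042, "fingers": 1},
    {"tx": 0, "ty": 0, "tz": 0, "twist": 0, "fingers": 1},
    {"tx": 0, "ty": 0, "tz": 0, "twist": 0, "fingers": 1}
  ]
}}

```text
clock: 9.28
eef_pos: [469.8, 256.4, 140.0]
tool_rot: [-3.142, -0.001, -0.358]
force: [0.1, -0.5, -0.2]
width: 85.4
gripper_force: 0.0
```

```bash
python3 -c "
from h import *
print(np.round(ctrl.read_state()['qpos'],2))
plan(467.5,258.8,35,-.356)"
```

```text
[-0.69  0.62  0.21  1.94 -0.21  0.6  -2.27]
t 9.275 pos [469.8 256.4 140. ] rpy [-3.1415e+00 -7.0000e-04 -3.5790e-01] w 85.4 F [ 0.1 -0.5 -0.2]
total tx,ty,tz [-0.0102 -0.0047  0.35  ] rows 2.1013579721959053 twist -0.0006
```

Emit:
{"method": "carry_out", "body": {
  "moves": [
    {"tx": -0.01, "ty": -0.005, "tz": 0.06, "twist": 0, "fingers": 1},
    {"tx": 0, "ty": 0, "tz": 0.1, "twist": 0, "fingers": 1},
    {"tx": 0, "ty": 0, "tz": 0.1, "twist": 0, "fingers": 1},
    {"tx": 0, "ty": 0, "tz": 0.09, "twist": 0, "fingers": 1},
    {"tx": 0, "ty": 0, "tz": 0, "twist": 0, "fingers": 1},
    {"tx": 0, "ty": 0, "tz": 0, "twist": 0, "fingers": 1}
  ]
}}

```text
clock: 10.02
eef_pos: [467.5, 259.4, 35.8]
tool_rot: [-3.141, -0.001, -0.359]
force: [-0.0, 1.5, 0.5]
width: 85.3
gripper_force: 0.0
```

Emit:
{"method": "carry_out", "body": {
  "moves": [
    {"tx": 0, "ty": 0, "tz": 0, "twist": 0, "fingers": 0},
    {"tx": 0, "ty": 0, "tz": 0, "twist": 0, "fingers": 0},
    {"tx": 0, "ty": 0, "tz": 0, "twist": 0, "fingers": 0},
    {"tx": 0, "ty": 0, "tz": 0, "twist": 0, "fingers": 0},
    {"tx": 0, "ty": 0, "tz": -0.03, "twist": 0, "fingers": 0},
    {"tx": 0, "ty": 0, "tz": -0.09, "twist": 0, "fingers": 0},
    {"tx": 0, "ty": 0, "tz": -0.12, "twist": 0, "fingers": 0},
    {"tx": 0, "ty": 0, "tz": -0.12, "twist": 0, "fingers": 0},
    {"tx": 0, "ty": 0, "tz": -0.05, "twist": 0, "fingers": 0},
    {"tx": 0, "ty": 0, "tz": 0, "twist": 0, "fingers": 0}
  ]
}}

```text
clock: 11.28
eef_pos: [466.9, 259.6, 158.7]
tool_rot: [-3.14, -0.001, -0.359]
force: [-0.3, -0.5, -2.6]
width: 60.8
gripper_force: 66.4
```

```bash
python3 -c "
from h import *
plan(514.1,-20.9,158,-.356)"
```

```text
t 11.275 pos [466.9 259.6 158.7] rpy [-3.1402e+00 -9.0000e-04 -3.5880e-01] w 60.8 F [-0.3 -0.5 -2.6]
total tx,ty,tz [0.4755 0.8203 0.0017] rows 5.689120304194626 twist -0.0009
```

Emit:
{"method": "carry_out", "body": {
  "moves": [
    {"tx": 0.05, "ty": 0.082, "tz": 0, "twist": 0, "fingers": 0},
    {"tx": 0.05, "ty": 0.082, "tz": 0, "twist": 0, "fingers": 0},
    {"tx": 0.05, "ty": 0.082, "tz": 0, "twist": 0, "fingers": 0},
    {"tx": 0.05, "ty": 0.082, "tz": 0, "twist": 0, "fingers": 0},
    {"tx": 0.05, "ty": 0.082, "tz": 0, "twist": 0, "fingers": 0},
    {"tx": 0.05, "ty": 0.082, "tz": 0, "twist": 0, "fingers": 0},
    {"tx": 0.05, "ty": 0.082, "tz": 0, "twist": 0, "fingers": 0},
    {"tx": 0.05, "ty": 0.082, "tz": 0, "twist": 0, "fingers": 0},
    {"tx": 0.05, "ty": 0.082, "tz": 0, "twist": 0, "fingers": 0},
    {"tx": 0.025, "ty": 0.082, "tz": 0, "twist": 0, "fingers": 0}
  ]
}}

```text
clock: 12.52
eef_pos: [513.1, -22.2, 156.3]
tool_rot: [3.14, 0.002, -0.359]
force: [0.2, 0.2, -3.2]
width: 61.1
gripper_force: 66.4
```

Emit:
{"method": "carry_out", "body": {
  "moves": [
    {"tx": 0, "ty": 0, "tz": 0, "twist": -0.03, "fingers": 0},
    {"tx": 0, "ty": 0, "tz": 0, "twist": -0.045, "fingers": 0},
    {"tx": 0, "ty": 0, "tz": 0, "twist": -0.045, "fingers": 0},
    {"tx": 0, "ty": 0, "tz": 0, "twist": -0.045, "fingers": 0},
    {"tx": 0, "ty": 0, "tz": 0, "twist": -0.042, "fingers": 0},
    {"tx": 0, "ty": 0, "tz": 0, "twist": 0, "fingers": 0},
    {"tx": 0, "ty": 0, "tz": 0, "twist": 0, "fingers": 0},
    {"tx": 0, "ty": 0, "tz": 0, "twist": 0, "fingers": 0}
  ]
}}

```text
clock: 13.52
eef_pos: [513.5, -21.0, 157.6]
tool_rot: [-3.141, 0.001, 0.29]
force: [-0.0, 0.3, -2.8]
width: 61.0
gripper_force: 66.3
```

```bash
python3 -c "
from h import *
plan(513.8,-20.8,83,.292)"
```

```text
t 13.525 pos [513.5 -21.  157.6] rpy [-3.1415e+00  7.0000e-04  2.9010e-01] w 61.0 F [-0.   0.3 -2.8]
total tx,ty,tz [ 0.0013 -0.0004  0.2488] rows 1.4929639195204727 twist -0.0006
```

Emit:
{"method": "carry_out", "body": {
  "moves": [
    {"tx": 0.001, "ty": 0, "tz": 0.05, "twist": 0, "fingers": 0},
    {"tx": 0, "ty": 0, "tz": 0.08, "twist": 0, "fingers": 0},
    {"tx": 0, "ty": 0, "tz": 0.08, "twist": 0, "fingers": 0},
    {"tx": 0, "ty": 0, "tz": 0.038, "twist": 0, "fingers": 0},
    {"tx": 0, "ty": 0, "tz": 0, "twist": 0, "fingers": 0},
    {"tx": 0, "ty": 0, "tz": 0.008, "twist": 0, "fingers": 0},
    {"tx": 0, "ty": 0, "tz": 0.008, "twist": 0, "fingers": 0},
    {"tx": 0, "ty": 0, "tz": 0, "twist": 0, "fingers": 0}
  ]
}}

```text
clock: 14.52
eef_pos: [514.2, -21.0, 79.1]
tool_rot: [3.141, -0.001, 0.291]
force: [-0.6, 0.7, -3.4]
width: 61.1
gripper_force: 66.3
```

Underside at about 43.5 mm with no resistance; it's entering.

Emit:
{"method": "carry_out", "body": {
  "moves": [
    {"tx": 0, "ty": 0, "tz": 0.007, "twist": 0, "fingers": 0},
    {"tx": 0, "ty": 0, "tz": 0.007, "twist": 0, "fingers": 0},
    {"tx": 0, "ty": 0, "tz": 0.004, "twist": 0, "fingers": 0},
    {"tx": 0, "ty": 0, "tz": 0, "twist": 0, "fingers": 0}
  ]
}}

```text
clock: 15.02
eef_pos: [513.9, -21.0, 73.6]
tool_rot: [3.142, 0.0, 0.291]
force: [-1.1, -0.3, 0.6]
width: 61.0
gripper_force: 66.7
```

Emit:
{"method": "carry_out", "body": {
  "moves": [
    {"tx": 0, "ty": 0, "tz": 0.004, "twist": 0, "fingers": 0},
    {"tx": 0, "ty": 0, "tz": 0, "twist": 0, "fingers": 0}
  ]
}}

```text
clock: 15.28
eef_pos: [513.9, -21.0, 73.5]
tool_rot: [3.142, -0.0, 0.291]
force: [-3.5, -0.5, 13.3]
width: 61.2
gripper_force: 68.2
```

Emit:
{"method": "carry_out", "body": {
  "moves": [
    {"tx": 0, "ty": 0, "tz": 0, "twist": 0, "fingers": 1},
    {"tx": 0, "ty": 0, "tz": 0, "twist": 0, "fingers": 1},
    {"tx": 0, "ty": 0, "tz": 0, "twist": 0, "fingers": 1},
    {"tx": 0, "ty": 0, "tz": 0, "twist": 0, "fingers": 1},
    {"tx": 0, "ty": 0, "tz": -0.06, "twist": 0, "fingers": 1},
    {"tx": 0, "ty": 0, "tz": -0.1, "twist": 0, "fingers": 1},
    {"tx": 0, "ty": 0, "tz": -0.15, "twist": 0, "fingers": 1},
    {"tx": 0, "ty": 0, "tz": -0.15, "twist": 0, "fingers": 1},
    {"tx": 0, "ty": 0, "tz": 0, "twist": 0, "fingers": 1}
  ]
}}

```text
clock: 16.4
eef_pos: [516.3, -21.0, 213.4]
tool_rot: [3.139, -0.007, 0.291]
force: [0.7, -0.7, -0.0]
width: 85.7
gripper_force: 0.0
```

```bash
python3 -c "
from h import *
plan(408.4,-265,130,-.048)"
```

```text
t 16.4 pos [516.3 -21.  213.4] rpy [ 3.1395 -0.0071  0.2911] w 85.7 F [ 0.7 -0.7 -0. ]
total tx,ty,tz [-0.5801  0.6751  0.2754] rows 5.590360300959472 twist 0.108
```

Emit:
{"method": "carry_out", "body": {
  "moves": [
    {"tx": -0.08, "ty": 0.094, "tz": 0, "twist": 0, "fingers": 1},
    {"tx": -0.08, "ty": 0.094, "tz": 0, "twist": 0, "fingers": 1},
    {"tx": -0.08, "ty": 0.094, "tz": 0, "twist": 0, "fingers": 1},
    {"tx": -0.08, "ty": 0.094, "tz": 0, "twist": 0, "fingers": 1},
    {"tx": -0.08, "ty": 0.094, "tz": 0, "twist": 0, "fingers": 1},
    {"tx": -0.08, "ty": 0.094, "tz": 0, "twist": 0, "fingers": 1},
    {"tx": -0.095, "ty": 0.112, "tz": 0, "twist": 0, "fingers": 1},
    {"tx": 0, "ty": 0, "tz": 0.1, "twist": 0.036, "fingers": 1},
    {"tx": 0, "ty": 0, "tz": 0.1, "twist": 0.036, "fingers": 1},
    {"tx": 0, "ty": 0, "tz": 0.08, "twist": 0.036, "fingers": 1},
    {"tx": 0, "ty": 0, "tz": 0, "twist": 0, "fingers": 1},
    {"tx": 0, "ty": 0, "tz": 0, "twist": 0, "fingers": 1}
  ]
}}

```text
clock: 17.9
eef_pos: [407.1, -264.8, 126.4]
tool_rot: [3.142, -0.0, -0.046]
force: [-0.5, -0.3, 0.1]
width: 85.5
gripper_force: 0.0
```

```bash
python3 -c "
from h import *
plan(408.4,-265,22,-.048)
a=cam('top');b=cam('scene');p=[513.9,-20.9,.292];t1=tile(a,p,95,90,90,4)
q=np.round(proj(b,[514,-21,70])).astype(int);t2=cv2.resize(b['color'][q[1]-45:q[1]+45,q[0]-50:q[0]+50],(400,360),interpolation=cv2.INTER_CUBIC)
cv2.imwrite('pics/c5.png',np.hstack([t1,t2]))"
```

```text
t 17.9 pos [ 407.1 -264.8  126.4] rpy [ 3.1416 -0.     -0.0461] w 85.5 F [-0.5 -0.3  0.1]
total tx,ty,tz [0.0042 0.0005 0.348 ] rows 2.0878812406975813 twist 0.0006
tile origin [249 156]
```

View pics/c5.png

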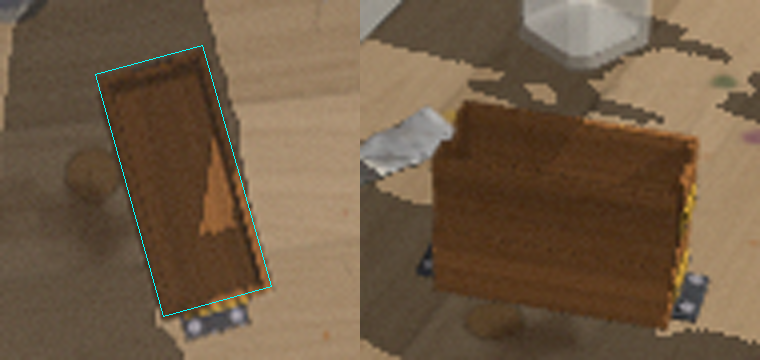

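The deep tray is fully seated: the rim outline at z=95 mm matches, and no seam gap shows in the scene tile. Now I'll grip the shallow tray.

Emit:
{"method": "carry_out", "body": {
  "moves": [
    {"tx": 0.004, "ty": 0, "tz": 0.06, "twist": 0, "fingers": 1},
    {"tx": 0, "ty": 0, "tz": 0.1, "twist": 0, "fingers": 1},
    {"tx": 0, "ty": 0, "tz": 0.1, "twist": 0, "fingers": 1},
    {"tx": 0, "ty": 0, "tz": 0.07, "twist": 0, "fingers": 1},
    {"tx": 0, "ty": 0, "tz": 0.018, "twist": 0, "fingers": 1},
    {"tx": 0, "ty": 0, "tz": 0, "twist": 0, "fingers": 1},
    {"tx": 0, "ty": 0, "tz": 0, "twist": 0, "fingers": 0},
    {"tx": 0, "ty": 0, "tz": 0, "twist": 0, "fingers": 0},
    {"tx": 0, "ty": 0, "tz": 0, "twist": 0, "fingers": 0},
    {"tx": 0, "ty": 0, "tz": 0, "twist": 0, "fingers": 0},
    {"tx": 0, "ty": 0, "tz": 0, "twist": 0, "fingers": 0}
  ]
}}

```text
clock: 19.38
eef_pos: [408.8, -265.1, 23.1]
tool_rot: [3.141, -0.002, -0.048]
force: [-1.1, -0.9, 5.6]
width: 61.1
gripper_force: 65.0
```

Emit:
{"method": "carry_out", "body": {
  "moves": [
    {"tx": 0, "ty": 0, "tz": -0.03, "twist": 0, "fingers": 0},
    {"tx": 0, "ty": 0, "tz": -0.09, "twist": 0, "fingers": 0},
    {"tx": 0, "ty": 0, "tz": -0.12, "twist": 0, "fingers": 0},
    {"tx": 0, "ty": 0, "tz": -0.12, "twist": 0, "fingers": 0},
    {"tx": 0, "ty": 0, "tz": -0.12, "twist": 0, "fingers": 0},
    {"tx": 0, "ty": 0, "tz": -0.08, "twist": 0, "fingers": 0},
    {"tx": 0, "ty": 0, "tz": 0, "twist": 0, "fingers": 0},
    {"tx": 0, "ty": 0, "tz": 0, "twist": 0, "fingers": 0}
  ]
}}

```text
clock: 20.38
eef_pos: [407.7, -264.4, 189.4]
tool_rot: [-3.141, 0.001, -0.048]
force: [0.1, -0.6, -1.5]
width: 60.6
gripper_force: 65.6
```

```bash
python3 -c "
from h import *
plan(513.9,-20.9,190,.292)"
```

```text
t 20.375 pos [ 407.7 -264.4  189.4] rpy [-3.141e+00  8.000e-04 -4.790e-02] w 60.6 F [ 0.1 -0.6 -1.5]
total tx,ty,tz [ 0.3148 -0.8277 -0.0019] rows 5.313558960978164 twist -0.1082
```

Emit:
{"method": "carry_out", "body": {
  "moves": [
    {"tx": 0.035, "ty": -0.092, "tz": 0, "twist": 0, "fingers": 0},
    {"tx": 0.035, "ty": -0.092, "tz": 0, "twist": 0, "fingers": 0},
    {"tx": 0.035, "ty": -0.092, "tz": 0, "twist": 0, "fingers": 0},
    {"tx": 0.035, "ty": -0.092, "tz": 0, "twist": 0, "fingers": 0},
    {"tx": 0.035, "ty": -0.092, "tz": 0, "twist": 0, "fingers": 0},
    {"tx": 0.035, "ty": -0.092, "tz": 0, "twist": 0, "fingers": 0},
    {"tx": 0.035, "ty": -0.092, "tz": 0, "twist": 0, "fingers": 0},
    {"tx": 0.035, "ty": -0.092, "tz": 0, "twist": 0, "fingers": 0},
    {"tx": 0.035, "ty": -0.092, "tz": 0, "twist": 0, "fingers": 0},
    {"tx": 0, "ty": 0, "tz": 0, "twist": -0.036, "fingers": 0},
    {"tx": 0, "ty": 0, "tz": 0, "twist": -0.036, "fingers": 0},
    {"tx": 0, "ty": 0, "tz": 0, "twist": -0.036, "fingers": 0}
  ]
}}

```text
clock: 21.88
eef_pos: [513.4, -21.1, 188.2]
tool_rot: [-3.141, 0.003, 0.295]
force: [-0.5, -0.1, -1.4]
width: 60.8
gripper_force: 65.7
```

Emit:
{"method": "carry_out", "body": {
  "moves": [
    {"tx": 0, "ty": 0, "tz": 0.06, "twist": 0, "fingers": 0},
    {"tx": 0, "ty": 0, "tz": 0.06, "twist": 0, "fingers": 0},
    {"tx": 0, "ty": 0, "tz": 0.06, "twist": 0, "fingers": 0},
    {"tx": 0, "ty": 0, "tz": 0, "twist": 0, "fingers": 0},
    {"tx": 0, "ty": 0, "tz": 0, "twist": 0, "fingers": 0},
    {"tx": 0, "ty": 0, "tz": 0, "twist": 0, "fingers": 0}
  ]
}}

```text
clock: 22.62
eef_pos: [514.9, -21.3, 136.3]
tool_rot: [3.141, -0.001, 0.291]
force: [-0.0, -0.6, -1.3]
width: 60.9
gripper_force: 65.7
```

```bash
python3 -c "
from h import *
plan(513.9,-20.9,120,.292)"
```

```text
t 22.625 pos [514.9 -21.3 136.3] rpy [ 3.1413e+00 -1.0000e-03  2.9120e-01] w 60.9 F [-0.  -0.6 -1.3]
total tx,ty,tz [-0.003  -0.0022  0.0544] rows 0.3270784455601879 twist -0.0003
```

Emit:
{"method": "carry_out", "body": {
  "moves": [
    {"tx": -0.003, "ty": -0.002, "tz": 0.03, "twist": 0, "fingers": 0},
    {"tx": 0, "ty": 0, "tz": 0.025, "twist": 0, "fingers": 0},
    {"tx": 0, "ty": 0, "tz": 0, "twist": 0, "fingers": 0},
    {"tx": 0, "ty": 0, "tz": 0.007, "twist": 0, "fingers": 0},
    {"tx": 0, "ty": 0, "tz": 0.007, "twist": 0, "fingers": 0},
    {"tx": 0, "ty": 0, "tz": 0.007, "twist": 0, "fingers": 0},
    {"tx": 0, "ty": 0, "tz": 0, "twist": 0, "fingers": 0}
  ]
}}

```text
clock: 23.5
eef_pos: [513.4, -21.0, 112.9]
tool_rot: [-3.142, 0.0, 0.291]
force: [0.2, 1.0, -1.2]
width: 61.0
gripper_force: 65.7
```

Emit:
{"method": "carry_out", "body": {
  "moves": [
    {"tx": 0, "ty": 0, "tz": 0.006, "twist": 0, "fingers": 0},
    {"tx": 0, "ty": 0, "tz": 0.004, "twist": 0, "fingers": 0},
    {"tx": 0, "ty": 0, "tz": 0.002, "twist": 0, "fingers": 0},
    {"tx": 0, "ty": 0, "tz": 0, "twist": 0, "fingers": 0}
  ]
}}

```text
clock: 24.0
eef_pos: [513.5, -20.9, 110.1]
tool_rot: [3.141, -0.0, 0.291]
force: [-2.1, 0.1, 6.5]
width: 61.2
gripper_force: 66.6
```

Contact at the expected height of about 110 mm, so it's seated. Release and go to the lid.

Emit:
{"method": "carry_out", "body": {
  "moves": [
    {"tx": 0, "ty": 0, "tz": 0.002, "twist": 0, "fingers": 0},
    {"tx": 0, "ty": 0, "tz": 0, "twist": 0, "fingers": 1},
    {"tx": 0, "ty": 0, "tz": 0, "twist": 0, "fingers": 1},
    {"tx": 0, "ty": 0, "tz": 0, "twist": 0, "fingers": 1},
    {"tx": 0, "ty": 0, "tz": 0, "twist": 0, "fingers": 1},
    {"tx": 0, "ty": 0, "tz": -0.06, "twist": 0, "fingers": 1},
    {"tx": 0, "ty": 0, "tz": -0.1, "twist": 0, "fingers": 1},
    {"tx": 0, "ty": 0, "tz": -0.12, "twist": 0, "fingers": 1},
    {"tx": 0, "ty": 0, "tz": -0.1, "twist": 0, "fingers": 1},
    {"tx": 0, "ty": 0, "tz": 0, "twist": 0, "fingers": 1},
    {"tx": 0, "ty": 0, "tz": 0, "twist": 0, "fingers": 1}
  ]
}}

```text
clock: 25.38
eef_pos: [512.9, -20.9, 222.2]
tool_rot: [-3.141, 0.001, 0.291]
force: [0.7, -0.3, 0.3]
width: 85.4
gripper_force: 0.0
```

```bash
python3 -c "
from h import *
plan(640.9,256.3,130,.294)"
```

```text
t 25.375 pos [512.9 -20.9 222.2] rpy [-3.1412e+00  1.1000e-03  2.9130e-01] w 85.4 F [ 0.7 -0.3  0.3]
total tx,ty,tz [ 0.6743 -0.7625  0.3068] rows 6.378503833771431 twist -0.0009
```

Emit:
{"method": "carry_out", "body": {
  "moves": [
    {"tx": 0.084, "ty": -0.095, "tz": 0, "twist": 0, "fingers": 1},
    {"tx": 0.084, "ty": -0.095, "tz": 0, "twist": 0, "fingers": 1},
    {"tx": 0.084, "ty": -0.095, "tz": 0, "twist": 0, "fingers": 1},
    {"tx": 0.084, "ty": -0.095, "tz": 0, "twist": 0, "fingers": 1},
    {"tx": 0.084, "ty": -0.095, "tz": 0, "twist": 0, "fingers": 1},
    {"tx": 0.084, "ty": -0.095, "tz": 0, "twist": 0, "fingers": 1},
    {"tx": 0.084, "ty": -0.095, "tz": 0.1, "twist": 0, "fingers": 1},
    {"tx": 0.084, "ty": -0.095, "tz": 0.1, "twist": 0, "fingers": 1},
    {"tx": 0, "ty": 0, "tz": 0.1, "twist": 0, "fingers": 1},
    {"tx": 0, "ty": 0, "tz": 0, "twist": 0, "fingers": 1},
    {"tx": 0, "ty": 0, "tz": 0, "twist": 0, "fingers": 1}
  ]
}}

```text
clock: 26.75
eef_pos: [641.4, 254.6, 132.9]
tool_rot: [3.141, 0.0, 0.29]
force: [-0.2, 1.1, 0.8]
width: 85.5
gripper_force: 0.0
```

```bash
python3 -c "
from h import *
plan(640.9,256.3,36.5,.294)
a=cam('top');b=cam('scene');p=[513.8,-20.9,.292];t1=tile(a,p,125,90,90,4)
q=np.round(proj(b,[514,-21,70])).astype(int);t2=cv2.resize(b['color'][q[1]-45:q[1]+45,q[0]-50:q[0]+50],(400,360),interpolation=cv2.INTER_CUBIC)
cv2.imwrite('pics/c6.png',np.hstack([t1,t2]))"
```

```text
t 26.75 pos [641.4 254.6 132.9] rpy [3.141e+00 2.000e-04 2.903e-01] w 85.5 F [-0.2  1.1  0.8]
total tx,ty,tz [ 2.000e-04 -6.200e-03  3.214e-01] rows 1.9287805960505542 twist -0.0012
tile origin [250 154]
```

View pics/c6.png

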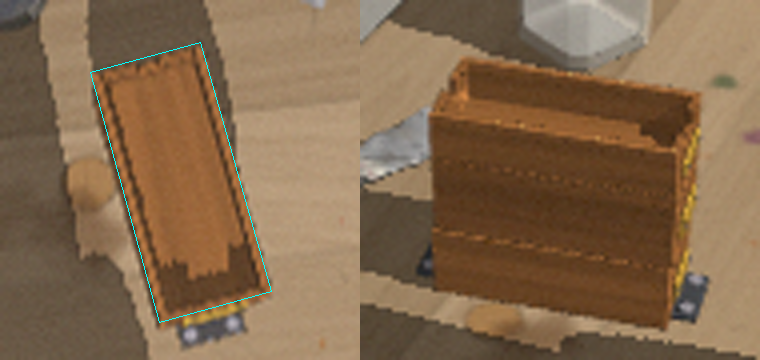

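The shallow tray is seated: the rim outline at z=125 mm fits, and the two seams are thin and parallel. Next I'll pick up the lid.

Emit:
{"method": "carry_out", "body": {
  "moves": [
    {"tx": 0, "ty": -0.006, "tz": 0.06, "twist": -0.001, "fingers": 1},
    {"tx": 0, "ty": 0, "tz": 0.1, "twist": 0, "fingers": 1},
    {"tx": 0, "ty": 0, "tz": 0.1, "twist": 0, "fingers": 1},
    {"tx": 0, "ty": 0, "tz": 0.06, "twist": 0, "fingers": 1},
    {"tx": 0, "ty": 0, "tz": 0, "twist": 0, "fingers": 1},
    {"tx": 0, "ty": 0, "tz": 0, "twist": 0, "fingers": 0},
    {"tx": 0, "ty": 0, "tz": 0, "twist": 0, "fingers": 0},
    {"tx": 0, "ty": 0, "tz": 0, "twist": 0, "fingers": 0},
    {"tx": 0, "ty": 0, "tz": 0, "twist": 0, "fingers": 0},
    {"tx": 0, "ty": 0, "tz": 0, "twist": 0, "fingers": 0},
    {"tx": 0, "ty": 0, "tz": 0, "twist": 0, "fingers": 0}
  ]
}}

```text
clock: 28.22
eef_pos: [641.1, 257.3, 37.6]
tool_rot: [-3.141, -0.001, 0.294]
force: [-1.1, -0.4, 5.1]
width: 14.2
gripper_force: 60.1
```

Emit:
{"method": "carry_out", "body": {
  "moves": [
    {"tx": 0, "ty": 0, "tz": -0.04, "twist": 0, "fingers": 0},
    {"tx": 0, "ty": 0, "tz": -0.1, "twist": 0, "fingers": 0},
    {"tx": 0, "ty": 0, "tz": -0.14, "twist": 0, "fingers": 0},
    {"tx": 0, "ty": 0, "tz": -0.14, "twist": 0, "fingers": 0},
    {"tx": 0, "ty": 0, "tz": -0.14, "twist": 0, "fingers": 0},
    {"tx": 0, "ty": 0, "tz": -0.08, "twist": 0, "fingers": 0},
    {"tx": 0, "ty": 0, "tz": 0, "twist": 0, "fingers": 0},
    {"tx": 0, "ty": 0, "tz": 0, "twist": 0, "fingers": 0}
  ]
}}

```text
clock: 29.22
eef_pos: [639.6, 256.7, 227.4]
tool_rot: [3.141, 0.003, 0.294]
force: [-1.4, 0.2, -2.0]
width: 14.7
gripper_force: 59.3
```

```bash
python3 -c "
from h import *
plan(513.7,-20.9,225,.292)"
```

```text
t 29.225 pos [639.6 256.7 227.4] rpy [3.1413e+00 2.7000e-03 2.9440e-01] w 14.7 F [-1.4  0.2 -2. ]
total tx,ty,tz [-0.6701  0.7637  0.0099] rows 6.096371266952599 twist 0.0008
```

Emit:
{"method": "carry_out", "body": {
  "moves": [
    {"tx": -0.067, "ty": 0.076, "tz": 0, "twist": 0, "fingers": 0},
    {"tx": -0.067, "ty": 0.076, "tz": 0, "twist": 0, "fingers": 0},
    {"tx": -0.067, "ty": 0.076, "tz": 0, "twist": 0, "fingers": 0},
    {"tx": -0.067, "ty": 0.076, "tz": 0, "twist": 0, "fingers": 0},
    {"tx": -0.067, "ty": 0.076, "tz": 0, "twist": 0, "fingers": 0},
    {"tx": -0.067, "ty": 0.076, "tz": 0, "twist": 0, "fingers": 0},
    {"tx": -0.067, "ty": 0.076, "tz": 0, "twist": 0, "fingers": 0},
    {"tx": -0.067, "ty": 0.076, "tz": 0, "twist": 0, "fingers": 0},
    {"tx": -0.067, "ty": 0.076, "tz": 0.03, "twist": 0, "fingers": 0},
    {"tx": -0.067, "ty": 0.08, "tz": 0.07, "twist": 0.001, "fingers": 0},
    {"tx": 0, "ty": 0, "tz": 0.06, "twist": 0, "fingers": 0},
    {"tx": 0, "ty": 0, "tz": 0, "twist": 0, "fingers": 0}
  ]
}}

```text
clock: 30.72
eef_pos: [512.7, -20.8, 178.6]
tool_rot: [-3.14, 0.005, 0.291]
force: [-0.5, 0.7, -1.0]
width: 15.0
gripper_force: 59.3
```

Emit:
{"method": "carry_out", "body": {
  "moves": [
    {"tx": 0, "ty": 0, "tz": 0, "twist": 0, "fingers": 0},
    {"tx": 0, "ty": 0, "tz": 0, "twist": 0, "fingers": 0}
  ]
}}

```text
clock: 30.98
eef_pos: [515.3, -20.1, 181.3]
tool_rot: [3.141, -0.001, 0.292]
force: [0.4, 0.1, -1.2]
width: 14.5
gripper_force: 59.3
```

```bash
python3 -c "
from h import *
plan(513.7,-20.9,161,.292)
a=cam('scene');p=[513.8,-20.9,.292]
q=np.round(proj(a,[514,-21,120])).astype(int);t2=cv2.resize(a['color'][q[1]-50:q[1]+50,q[0]-55:q[0]+55],(660,600),interpolation=cv2.INTER_CUBIC)
cv2.imwrite('pics/c7.png',t2)"
```

```text
t 30.975 pos [515.3 -20.1 181.3] rpy [ 3.1415e+00 -1.0000e-03  2.9220e-01] w 14.5 F [ 0.4  0.1 -1.2]
total tx,ty,tz [-0.0058  0.0011  0.0675] rows 0.40672218027686746 twist 0.0001
```

View pics/c7.png

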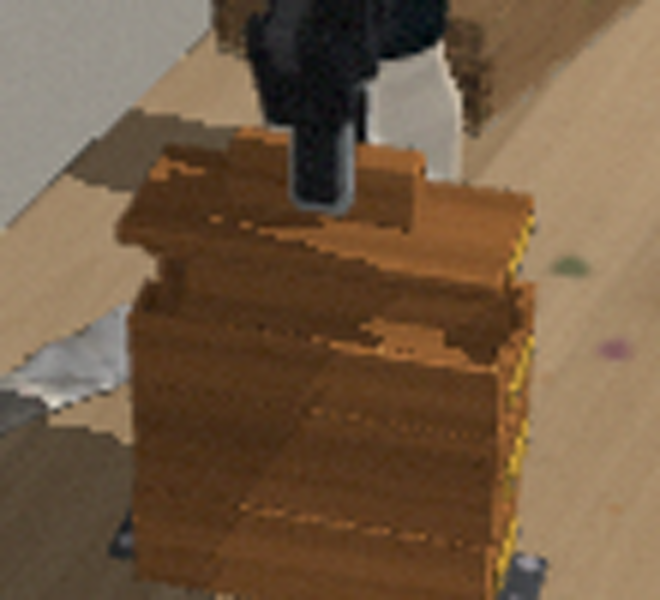

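The lid hovers level above the stack and in line with it, brass on the same end (right, about (520,245)). I'll lower it slowly.

Emit:
{"method": "carry_out", "body": {
  "moves": [
    {"tx": -0.005, "ty": 0.001, "tz": 0.03, "twist": 0, "fingers": 0},
    {"tx": 0, "ty": 0, "tz": 0.03, "twist": 0, "fingers": 0},
    {"tx": 0, "ty": 0, "tz": 0.007, "twist": 0, "fingers": 0},
    {"tx": 0, "ty": 0, "tz": 0.007, "twist": 0, "fingers": 0},
    {"tx": 0, "ty": 0, "tz": 0.007, "twist": 0, "fingers": 0},
    {"tx": 0, "ty": 0, "tz": 0, "twist": 0, "fingers": 0},
    {"tx": 0, "ty": 0, "tz": 0, "twist": 0, "fingers": 0}
  ]
}}

```text
clock: 31.9
eef_pos: [513.5, -21.3, 156.7]
tool_rot: [3.142, -0.0, 0.291]
force: [-0.6, 0.4, -1.8]
width: 14.4
gripper_force: 59.3
```

Underside at about 122.3 mm, below the rim and free of contact.

Emit:
{"method": "carry_out", "body": {
  "moves": [
    {"tx": 0, "ty": 0, "tz": 0.007, "twist": 0, "fingers": 0},
    {"tx": 0, "ty": 0, "tz": 0.006, "twist": 0, "fingers": 0},
    {"tx": 0, "ty": 0, "tz": 0.004, "twist": 0, "fingers": 0},
    {"tx": 0, "ty": 0, "tz": 0, "twist": 0, "fingers": 0}
  ]
}}

```text
clock: 32.4
eef_pos: [513.3, -21.3, 151.5]
tool_rot: [-3.142, 0.0, 0.291]
force: [-0.7, -0.3, 0.7]
width: 14.3
gripper_force: 59.6
```

Emit:
{"method": "carry_out", "body": {
  "moves": [
    {"tx": 0, "ty": 0, "tz": 0.003, "twist": 0, "fingers": 0},
    {"tx": 0, "ty": 0, "tz": 0, "twist": 0, "fingers": 0},
    {"tx": 0, "ty": 0, "tz": 0, "twist": 0, "fingers": 1},
    {"tx": 0, "ty": 0, "tz": 0, "twist": 0, "fingers": 1},
    {"tx": 0, "ty": 0, "tz": 0, "twist": 0, "fingers": 1},
    {"tx": 0, "ty": 0, "tz": 0, "twist": 0, "fingers": 1},
    {"tx": 0, "ty": 0, "tz": -0.06, "twist": 0, "fingers": 1},
    {"tx": 0, "ty": 0, "tz": -0.1, "twist": 0, "fingers": 1},
    {"tx": 0, "ty": 0, "tz": -0.12, "twist": 0, "fingers": 1},
    {"tx": 0, "ty": 0, "tz": 0, "twist": 0, "fingers": 1},
    {"tx": 0, "ty": 0, "tz": 0, "twist": 0, "fingers": 1}
  ]
}}

```text
clock: 33.78
eef_pos: [513.0, -21.3, 234.1]
tool_rot: [-3.141, 0.001, 0.291]
force: [-0.4, -0.5, -1.0]
width: 85.4
gripper_force: 0.0
```

```bash
python3 -c "
from h import *
plan(513.7,-20.9,161,.292)
a=cam('scene')
q=np.round(proj(a,[514,-21,100])).astype(int);t2=cv2.resize(a['color'][q[1]-50:q[1]+50,q[0]-55:q[0]+55],(660,600),interpolation=cv2.INTER_CUBIC)
cv2.imwrite('pics/c8.png',t2)"
```

```text
t 33.775 pos [513.  -21.3 234.1] rpy [-3.1414e+00  6.0000e-04  2.9120e-01] w 85.4 F [-0.4 -0.5 -1. ]
total tx,ty,tz [ 0.0028 -0.0006  0.2437] rows 1.462164380926325 twist -0.0003
```

View pics/c8.png

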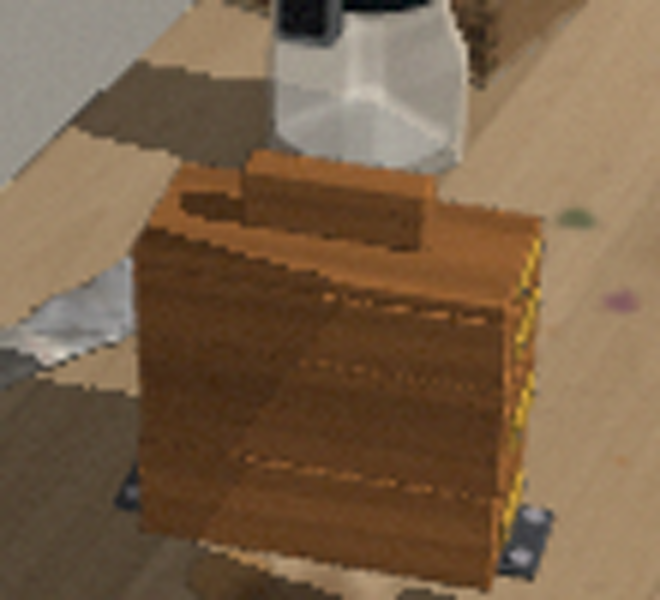

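The full stack is closed and flush, the brass plates are all on the right end, and the gripper is clear. I'm handing the job in.

```bash
python3 -c "
from cell import job
print(job.finish_job())"
```

```text
the job is handed in; nothing more can be done
None
```

I built the tray box and handed the job in after about 34 s of robot time: deep tray, shallow tray and lid all look fully seated with their brass plates on the same end, and the arm was never near the jar, tin or paint tube; the hand-in returned no verdict.

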